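# Make up the round-work and flat-work set-up kits

### The job

Make up the two set-up kits in the plywood kit boards. Round work: stand the second V-block in the empty nest of the board with two nests, its vee in line with that of the V-block already there, and lay the round bar level in both vees, about centred between the blocks. Flat work: stand one parallel on edge in each slot of the other board, about centred along it, and lay the drilled block flat across both parallels, its long side across them, in the middle of the board; leave the stepped bush and the brass collar where they are.

Things in the scene. Friction and masses are not known exactly. Their poses are not given: they have to be found in the camera images.
- nest_tray: A fixed plywood board 94 mm (its x) by 180 mm (its y) by 12 mm thick, lying on the trolley top, with a small hanging hole near its +y end; origin at the centre of its underside, z up. Two rectangular nests are routed into it, each 58 mm (x) by 44 mm (y) and 6 mm deep (floor 6 mm above the board's underside), centred at x = 0, y = +42 mm and y = -42 mm. A V-block already stands in the one at +y.
- slot_tray: A fixed plywood board 94 mm (its x) by 180 mm (its y) by 12 mm thick, lying on the trolley top, with a small hanging hole near its +y end; origin at the centre of its underside, z up. Two long slots are routed into it side by side, each 24 mm wide (x) by 164 mm long (y) and 6 mm deep (floor 6 mm above the board's underside), centred at x = +25 mm and x = -25 mm, y = 0.
- v_block_a: The V-block that already stands in the nest at the +y end of the nest board, with some millimetres of play, its vee along the board's y: a steel V-block 46 mm (its x) by 32 mm (its y) by 36 mm high, 90 degree vee open upwards and running along its y over its whole length, vee bottom 18 mm above its base. Origin at the centre of its base, z up. Flat side faces 46 mm apart, to grip across its x. 
- v_block_b: The second V-block, standing on the trolley top among the stock, vee up: a steel V-block 46 mm (its x) by 32 mm (its y) by 36 mm high, 90 degree vee open upwards and running along its y over its whole length, vee bottom 18 mm above its base. Origin at the centre of its base, z up. Flat side faces 46 mm apart, to grip across its x. Same as the first; half a turn makes no difference.
- round_bar: A plain round steel bar, 22 mm diameter, 120 mm long along its y, lying on the trolley top. Origin on its axis at mid-length (11 mm above the top at the start). Lying in a vee of the V-blocks its axis is 33.6 mm above the V-block's base.
- parallel_1: A ground steel parallel: a flat bar 8 mm (its x, to grip across) by 150 mm long (its y) by 22 mm high, standing on its narrow long edge on the trolley top; origin at the centre of its underside, z up. The two parallels are alike and interchangeable.
- parallel_2: A ground steel parallel: a flat bar 8 mm (its x, to grip across) by 150 mm long (its y) by 22 mm high, standing on its narrow long edge on the trolley top; origin at the centre of its underside, z up. The two parallels are alike and interchangeable.
- drilled_block: A steel block 50 mm (its x, to grip across) by 75 mm (its y) by 25 mm high, with holes drilled in its top, lying flat on the trolley top; about 0.6 kg; origin at the centre of its underside, z up.
- stepped_bush: A bystander among the stock: a turned steel bush, 44 mm diameter flange, narrower above, 34 mm high, standing upright; origin at the centre of its underside. To be left where it stands.
- brass_collar: A bystander among the stock: a brass collar, 32 mm diameter, 18 mm high; origin at the centre of its underside. To be left where it lies.

How it is judged:
At the end, for the whole second after the job is handed in: One V-block upright on the floor of each nest; bar level in both vees, within 12 mm (across) and 15 mm (along) of the board's middle; one parallel upright on the floor of each slot, within 12 mm of mid-length; block flat on both, long side across, within 12 by 20 mm of the middle; all at rest (((x of v_block_a in the frame of nest_tray between -0.01 and 0.01 m and y of v_block_a in the frame of nest_tray between 0.032 and 0.052 m and z of v_block_a in the frame of nest_tray between 0.003 and 0.009 m and angle between each of v_block_a, v_block_b's own z axis and vertical below 0.08 rad and x of v_block_b in the frame of nest_tray between -0.01 and 0.01 m and y of v_block_b in the frame of nest_tray between -0.052 and -0.032 m and z of v_block_b in the frame of nest_tray between 0.003 and 0.009 m) or (x of v_block_a in the frame of nest_tray between -0.01 and 0.01 m and y of v_block_a in the frame of nest_tray between -0.052 and -0.032 m and z of v_block_a in the frame of nest_tray between 0.003 and 0.009 m and angle between each of v_block_a, v_block_b's own z axis and vertical below 0.08 rad and x of v_block_b in the frame of nest_tray between -0.01 and 0.01 m and y of v_block_b in the frame of nest_tray between 0.032 and 0.052 m and z of v_block_b in the frame of nest_tray between 0.003 and 0.009 m)) and x of round_bar in the frame of nest_tray between -0.012 and 0.012 m and y of round_bar in the frame of nest_tray between -0.015 and 0.015 m and z of round_bar in the frame of nest_tray between 0.035 and 0.045 m and angle between round_bar's own y axis and vertical between 1.5108 and 1.6308 rad and angle between the y axis of round_bar and the y axis of nest_tray, either way round below 0.25 rad and ((x of parallel_1 in the frame of slot_tray between 0.012 and 0.038 m and y of parallel_1 in the frame of slot_tray between -0.012 and 0.012 m and z of parallel_1 in the frame of slot_tray between 0.003 and 0.009 m and angle between each of parallel_1, parallel_2's own z axis and vertical below 0.12 rad and x of parallel_2 in the frame of slot_tray between -0.038 and -0.012 m and y of parallel_2 in the frame of slot_tray between -0.012 and 0.012 m and z of parallel_2 in the frame of slot_tray between 0.003 and 0.009 m) or (x of parallel_1 in the frame of slot_tray between -0.038 and -0.012 m and y of parallel_1 in the frame of slot_tray between -0.012 and 0.012 m and z of parallel_1 in the frame of slot_tray between 0.003 and 0.009 m and angle between each of parallel_1, parallel_2's own z axis and vertical below 0.12 rad and x of parallel_2 in the frame of slot_tray between 0.012 and 0.038 m and y of parallel_2 in the frame of slot_tray between -0.012 and 0.012 m and z of parallel_2 in the frame of slot_tray between 0.003 and 0.009 m)) and x of drilled_block in the frame of slot_tray between -0.012 and 0.012 m and y of drilled_block in the frame of slot_tray between -0.02 and 0.02 m and z of drilled_block in the frame of slot_tray between 0.025 and 0.031 m and angle between drilled_block's own z axis and vertical below 0.06 rad and angle between the y axis of drilled_block and the x axis of slot_tray, either way round below 0.25 rad and linear speed of each of v_block_b, round_bar, parallel_1, parallel_2, drilled_block, v_block_a below 0.02 m/s); the robot touches nothing.
It fails at once if the stepped bush is pushed, moved or tipped over (distance of stepped_bush from where it was at the start of the episode above 0.02 m or angle between stepped_bush's own z axis and vertical above 0.4 rad).
It fails at once if the brass collar is pushed, moved or tipped over (distance of brass_collar from where it was at the start of the episode above 0.02 m or angle between brass_collar's own z axis and vertical above 0.4 rad).
It also fails if it takes over 122 s, if anything falls off the work surface, if the arm or the gripper's body presses on something with over 40 N, if the wrist force passes 120 N, or if a joint passes its speed limit or range.

### The arm

A 6-joint arm with a two-finger parallel gripper is mounted at the origin on a cart in front of the work surface, level with it; the furniture and walls round the work are solid. World frame = base frame: x ahead of the robot, y to its left, z up, the work surface at z = 0. Lengths are in m, angles in rad, forces in N, time in s.
With the tool pointing down it reaches from about 0.225 to 0.725 m from the base axis. Payload 3.1 kg.
Tool frame: the origin (TCP) lies at the very end of the fingers, on their centre line; the grasp point (between the pads) lies manip.grip_point_offset behind it (manip.grip_point_offset is the distance from the TCP to the grasp point, in m); z points along the fingers, y is the line along which they close (so a half turn about z gives the same grasp; the last joint's range is limited). The gripper opens to 85 mm and grips with 20 to 120 N. Pads are 22 mm wide; open, the fingers measure 114 mm over their backs; the gripper's body (76 mm by 85 mm) begins 54 mm behind the grasp point. The pads swing forward as they close: fully open they stand 13 mm farther back than shut.
Start: joints at [-0.128, 0.048, 0.099, 1.622, 0, 1.443], TCP at [0.525, -0, 0.197] pointing down, gripper open.
Joint ranges: [-2.91, 2.91], [-0.99, 1.94], [-1.21, 1.42], [-2.12, 2.29], [-1.49, 1.47], [-3.14, 3.14]. Speed limits (rad/s): [2.79, 2.79, 3.14, 3.14, 3.14, 3.14].

### API

Orientations are given as a unit quaternion [w, x, y, z].
In Python, from workcell import manip, viewer gives the robot as it stands.
- The arm moves only by the shell command python3 -m creep 'ROWS' [FORCE]. ROWS is a JSON object of lists of equal length, an entry for each row: "jaw": the closure, from 0 (fully open) to 1 (shut); "linear": the shift along the tool's x, y, z normalised to -1 to 1, where 1 is 2 cm, a list of three; "spin": the turn about the tool's z normalised to -1 to 1, where 1 is 5 degrees. In form: {"jaw": [jaw, ...], "linear": [[tx, ty, tz], ...], "spin": [spin, ...]}. A call has 1 to 8 rows; each row shifts and turns the commanded pose from where the row before left it, along the tool's axes as they then stand; what a row does not reach is not made up. A row lasts 1/12 s, in which the tool goes at most 41.7 mm and 7.16 degrees, less where a joint would pass 70% of its speed; a pose out of reach is approached as far as the arm can. A call with a number of a shift or a turn outside -1 to 1 is refused whole. A call with a gripper value outside its range is refused whole. The fingers move at their own pace and stop on an object; FORCE is the grip in N (left out, the last holds). Time passes only in rows, so rows that do not move let the fingers close. It gives the time, the measured TCP pose, the force, the opening and the grip force at its end, in the units of the state.
- manip.state(): the state, without advancing time (a new reading comes with each control period).
- viewer.snapshot(name): name is "scene" or "side" or "wrist"; returns a dict with "frame" (480x640x3 uint8, red, green, blue), "range_z" (480x640 float32, m along the optical axis (not along the pixel's ray), 0 where there is no reading), "camera_matrix" (3x3 intrinsics, pixels), "k1" (the pictures are not rectified: a ray, as slopes to the right and down, at radius r is drawn at 1 + k1 r^2 times it, then the intrinsics apply), "cam_to_world" (4x4, takes a point from camera to world coordinates). Camera axes: x right, y up, looking along -z (the intrinsics and any distortion apply to the point x, -y, -z); pixel columns grow to the right and rows downward; lengths in m; the calibration is good to about 2 mm. A picture is of the moment at which its call begins.
- manip.sign_off(): hands the job in; it is judged then, once.
The state is a dict: "time": time; "q": joint angles; "joint_velocities": joint speeds; "joint_efforts": joint torques, N m; "eef_pos": TCP position; "ee_rot": TCP orientation; "force": force on the tool from outside, world axes, zero at the start; "moment": the same for the moment, N m; "width": finger opening in m; "grasp_force": force on a finger pad.
Only numpy, scipy, OpenCV 4.12 (cv2) and the standard library are available. Lean on these libraries where they do the work, as an engineer would, in place of code of your own. Each camera call takes 0.05 s, during which the arm holds its last target. There are 200 camera calls.

## Working session

There is one attempt and no reset: what is moved stays moved. The work goes in short steps, Python scripts to look and compute and a shell command to move; the robot and the scene stay as the last step left them, time stands still between calls to the robot, and variables do not carry over. Pictures are saved under pics/ and viewed, at most 14 in all, crops included, and the job is handed in when it is done.

```bash
mkdir -p pics; ls
cat > h.py <<'E'
import numpy as np, cv2
from workcell import manip, viewer
def snap(n, f=None):
    s=viewer.snapshot(n)
    if f: cv2.imwrite('pics/'+f, cv2.cvtColor(s['frame'],cv2.COLOR_RGB2BGR))
    return s
def rays(s,uv):
    K=s['camera_matrix']; uv=np.atleast_2d(np.float64(uv))
    d=cv2.undistortPoints(uv[:,None,:],K,np.array([s['k1'],0,0,0,0.]))[:,0]
    T=s['cam_to_world']; r=np.c_[d[:,0],-d[:,1],-np.ones(len(d))]@T[:3,:3].T
    return T[:3,3],r
def onplane(s,uv,z):
    o,r=rays(s,uv); return o+r*((z-o[2])/r[:,2])[:,None]
def cloud(s):
    v,u=np.mgrid[:480,:640]; o,r=rays(s,np.c_[u.ravel(),v.ravel()])
    return (o+r*s['range_z'].reshape(-1,1)).reshape(480,640,3)
E
python3 - <<'E'
from h import *
for n in ['scene','side','wrist']:
    s=snap(n,n+'0.png'); print(n,s['cam_to_world'].round(3).tolist(),s['camera_matrix'].round(1).tolist(),s['k1'])
st=manip.state(); print(st['eef_pos'],st['ee_rot'],st['width'],manip.grip_point_offset)
E
```

```text
pics
scene [[0.59, 0.555, -0.586, -0.207], [-0.807, 0.408, -0.426, -0.592], [0.003, 0.725, 0.689, 0.876], [0.0, 0.0, 0.0, 1.0]] [[565.0, 0.0, 320.7], [0.0, 565.0, 240.4], [0.0, 0.0, 1.0]] -0.058329733376961845
side [[-0.956, 0.182, -0.23, 0.267], [-0.292, -0.654, 0.698, 0.63], [-0.023, 0.735, 0.678, 0.714], [0.0, 0.0, 0.0, 1.0]] [[490.4, 0.0, 318.5], [0.0, 490.4, 243.1], [0.0, 0.0, 1.0]] -0.12782221316137715
wrist [[1.0, -0.001, 0.002, 0.524], [0.001, 0.957, 0.291, 0.075], [-0.002, -0.291, 0.957, 0.373], [0.0, 0.0, 0.0, 1.0]] [[419.3, 0.0, 318.4], [0.0, 419.3, 238.2], [0.0, 0.0, 1.0]] -0.07259306485584206
[5.24437835e-01 5.31884262e-05 1.95676131e-01] [-7.33967402e-04  7.07108936e-01  7.07104005e-01 -5.83354004e-04] 0.085703844803603 0.0187
```

View pics/scene0.png

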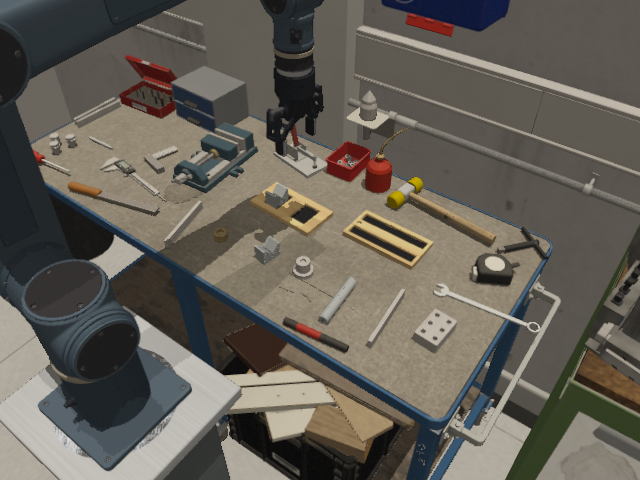

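View pics/side0.png

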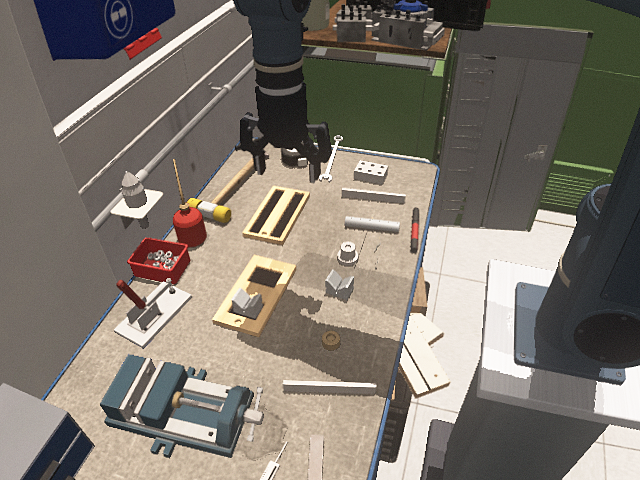

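The scene view shows nest board at about (290,207), slot board (388,237), V-block b (267,248), bush (303,266), collar (220,235), bar (338,299), parallels (183,221) and (386,317), and the drilled block (436,329). The side view shows the same things unobstructed. Next I'll locate them from the depth points at each object's top height.

```bash
cat > loc.py <<'E'
from h import *
def seg(P,zlo,zhi,box):
    """points of cloud P in height band and x/y box -> clusters on 1 mm grid"""
    q=P.reshape(-1,3); x0,x1,y0,y1=box
    m=(q[:,2]>zlo)&(q[:,2]<zhi)&(q[:,0]>x0)&(q[:,0]<x1)&(q[:,1]>y0)&(q[:,1]<y1); q=q[m]
    g=np.zeros((int((x1-x0)*1000)+2,int((y1-y0)*1000)+2),np.uint8)
    i=((q[:,:2]-[x0,y0])*1000).astype(int); g[i[:,0],i[:,1]]=255
    g=cv2.morphologyEx(g,cv2.MORPH_CLOSE,np.ones((5,5)))
    n,L,S,C=cv2.connectedComponentsWithStats(g)
    out=[]
    for k in range(1,n):
        pts=q[L[i[:,0],i[:,1]]==k]
        if S[k,4]<60: continue
        (c,w,a)=cv2.minAreaRect((pts[:,:2]*1000).astype(np.float32))
        if w[0]<w[1]: a+=90; w=w[::-1]      # a: direction of long side, deg from world x
        out.append((np.round(c,1).tolist(),np.round(w,1).tolist(),round((a+90)%180-90,1),len(pts),(np.median(pts[:,2])*1000).round(1),(np.percentile(pts[:,2],98)*1000).round(1)))
    return out
E
python3 - <<'E'
from loc import *
for n in ['scene','side']:
    s=snap(n); P=cloud(s); print(n)
    for uv in ([(183,221),(220,235),(267,248),(303,266),(338,299),(386,317),(436,329),(278,195),(388,237)] if n=='scene' else [(330,386),(331,339),(340,285),(347,253),(372,224),(373,195),(371,172),(247,302),(276,214)]):
        print(uv,(P[uv[1],uv[0]]*1000).round(0),end=';')
    print()
    for r in seg(P,.006,.05,(.2,.75,-.4,.45)): print(r)
E
```

```text
scene
(183, 221) [384. 226.  24.];(220, 235) [402. 127.  21.];(267, 248) [429.  14.  25.];(303, 266) [427. -86.  33.];(338, 299) [ 402. -192.   25.];(386, 317) [ 422. -291.   21.];(436, 329) [ 450. -383.   25.];(278, 195) [578. 105.  31.];(388, 237) [ 626. -172.   12.];
([313.1, -200.3], [138.8, 18.0], -83.0, 564, np.float64(15.2), np.float64(19.6))
([385.7, 226.5], [152.8, 12.6], 13.5, 415, np.float64(20.1), np.float64(26.1))
([364.2, 380.5], [141.9, 25.2], -76.4, 368, np.float64(15.5), np.float64(19.2))
([408.1, -187.1], [122.9, 23.6], 5.4, 576, np.float64(21.0), np.float64(26.0))
([426.6, -289.1], [151.3, 9.5], 5.4, 426, np.float64(22.2), np.float64(26.1))
([408.4, 135.7], [32.4, 30.9], 23.9, 162, np.float64(17.0), np.float64(22.6))
([427.5, 12.9], [50.3, 34.9], -9.3, 440, np.float64(26.5), np.float64(39.7))
([453.4, -376.9], [80.6, 46.1], -0.2, 878, np.float64(26.0), np.float64(29.7))
([433.4, -80.5], [42.2, 38.6], -53.4, 347, np.float64(23.3), np.float64(38.2))
([430.8, 386.6], [27.2, 17.5], 81.6, 36, np.float64(7.4), np.float64(10.3))
([435.6, 415.1], [28.3, 17.8], 84.1, 40, np
[... 2585 characters left out ...]
9, 69.3], [182.9, 96.9], 86.8, 3191, np.float64(11.9), np.float64(41.8))
([571.7, 301.6], [78.6, 33.7], 7.4, 1018, np.float64(28.3), np.float64(46.4))
([627.6, -168.9], [184.9, 96.6], 88.8, 1485, np.float64(10.6), np.float64(13.7))
([611.2, 269.7], [31.9, 22.3], 4.0, 155, np.float64(12.0), np.float64(15.0))
([663.8, -380.2], [77.1, 34.8], -3.3, 337, np.float64(25.2), np.float64(36.7))
([736.4, 174.4], [141.1, 48.9], 78.4, 1561, np.float64(11.5), np.float64(45.1))
([709.6, 441.7], [16.4, 5.6], -85.5, 185, np.float64(29.1), np.float64(49.4))
([737.5, -116.5], [32.4, 24.3], -88.1, 203, np.float64(26.7), np.float64(37.6))
([748.5, 70.6], [37.4, 2.9], 90.0, 53, np.float64(34.7), np.float64(43.5))
```

View pics/wrist0.png

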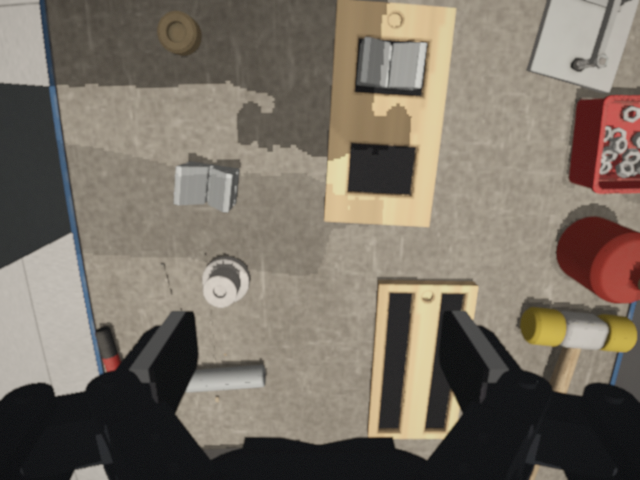

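The wrist view shows collar (178,32), V-block b (206,187), empty nest (382,170), V-block a (391,65), bush (225,282), bar (225,378) and the slot board (425,360). Image right is world +x and image up is +y. Everything is found to within a few mm, so I'll refine with the wrist depth and work out the first move.

```bash
cat >> loc.py <<'E'
def go(x,y,z,yaw):
    """total spin (units of 5 deg) and shift in tool axes after the spin (units of 2 cm). yaw: world angle of tool y, deg (mod 180)"""
    st=manip.state(); w,a,b,c=st['ee_rot']; p=np.array(st['eef_pos'])
    R=np.array([[1-2*(b*b+c*c),2*(a*b-c*w)],[2*(a*b+c*w),1-2*(a*a+c*c)]])
    cur=np.degrees(np.arctan2(R[1,1],R[0,1]))
    d=(yaw-cur+90)%180-90; Y=np.radians(cur+d)
    ty=np.array([np.cos(Y),np.sin(Y)]); tx=np.array([-ty[1],ty[0]])
    D=np.array([x,y])-p[:2]
    print('TCP',p.round(4),'yaw',cur.round(1),'q',np.round(st['q'],2).tolist(),'| spin',round(-d/5,2),'(alt',round(-(d-180*np.sign(d))/5,2),') tx',(D@tx/.02).round(2),'ty',(D@ty/.02).round(2),'tz',round((p[2]-z)/.02,2))
E
python3 - <<'E'
from loc import *
s=snap('wrist'); P=cloud(s)
for lo in (.006,.028):
  for r in seg(P,lo,.05,(.38,.70,-.23,.20)): print(lo,r)
print('empty nest edges z:',(P[170,382]*1000).round(0))
# nest opening: dark pixels
f=s['frame'].max(2); m=((f<45)*255).astype(np.uint8); m[:130]=0; m[205:]=0; m[:,:340]=0; m[:,425:]=0
c=max(cv2.findContours(m,0,2)[0],key=cv2.contourArea); r=cv2.minAreaRect(c); print(r)
q=onplane(s,cv2.boxPoints(r),.012)*1000; print(q.round(0).tolist(),q.mean(0))
go(.4305,.015,.010,-9.3)
E
```

```text
0.006 ([428.7, -183.5], [79.8, 22.1], 7.0, 1594, np.float64(19.2), np.float64(22.2))
0.006 ([411.2, 136.9], [32.3, 31.5], 0.2, 1476, np.float64(16.9), np.float64(19.3))
0.006 ([428.5, 14.2], [46.7, 32.7], -9.2, 2580, np.float64(28.3), np.float64(36.7))
0.006 ([438.0, -75.2], [43.1, 36.5], -29.4, 1748, np.float64(26.9), np.float64(34.8))
0.006 ([580.7, 68.4], [180.9, 94.9], 87.0, 22616, np.float64(11.9), np.float64(41.6))
0.006 ([625.6, -155.1], [151.1, 94.9], 89.0, 7750, np.float64(11.2), np.float64(13.0))
0.028 ([412.9, 16.7], [32.3, 15.1], 79.8, 717, np.float64(33.8), np.float64(36.9))
0.028 ([436.0, -77.4], [29.5, 29.0], 45.1, 860, np.float64(33.4), np.float64(35.0))
0.028 ([444.6, 11.6], [32.2, 13.8], 80.9, 610, np.float64(34.2), np.float64(37.0))
0.028 ([565.6, 111.8], [32.9, 20.2], 84.4, 1124, np.float64(37.7), np.float64(43.1))
0.028 ([591.8, 109.3], [32.2, 20.7], 85.8, 1248, np.float64(37.3), np.float64(42.9))
empty nest edges z: [580.  25.   7.]
((380.2896728515625, 168.07586669921875), (61.305789947509766, 46.15550994873047), 3.3664603233337402)
[[550.0, 9.0, 12.0], [552.0, 49.0, 12.0], [604.0, 46.0, 12.0], [604.0, 6.0, 12.0]] [577.45088797  27.56505093  12.        ]
TCP [0.5248 0.     0.1962] yaw 0.0 q [-0.13, 0.05, 0.1, 1.62, -0.0, 1.44] | spin 1.86 (alt -34.14 ) tx -0.02 ty -4.77 tz 9.31
```

```bash
python3 -m creep '{"jaw":[0,0,0,0,0,0,0,0],"linear":[[0,0,1],[0,0,1],[0,-0.97,0.5],[0,-0.97,0.5],[0,-0.97,0.5],[0,-0.97,0.5],[0,-0.97,0.5],[-0.07,0,0]],"spin":[0.92,0.92,0,0,0,0,0,0]}' 60; python3 -m creep '{"jaw":[0],"linear":[[0,0,0]],"spin":[0]}'
python3 - <<'E'
from loc import *
go(.4285,.0142,.010,-9.2)
s=snap('wrist'); P=cloud(s)
for r in seg(P,.006,.05,(.38,.50,-.02,.06)): print(r)
E
```

```text
time: 0.97
eef_pos: [0.4232, 0.0153, 0.1032]
ee_rot: [-0.003, 0.761, 0.648, -0.003]
force: [-0.4, -0.3, -0.5]
width: 0.0854
grasp_force: 0.0
time: 1.05
eef_pos: [0.4277, 0.0142, 0.1057]
ee_rot: [-0.001, 0.761, 0.648, -0.001]
force: [0.1, -0.5, 1.2]
width: 0.0853
grasp_force: 0.0
TCP [0.4277 0.0142 0.1057] yaw -9.2 q [-0.12, -0.21, -0.32, 1.46, -0.0, 1.61] | spin 0.0 (alt -36.0 ) tx 0.01 ty 0.04 tz 4.78
([428.7, 13.8], [46.1, 32.7], -8.9, 4131, np.float64(28.6), np.float64(36.7))
```

```bash
python3 -m creep '{"jaw":[0,0,0,0,0,0,1,1],"linear":[[0,0,1],[0,0,1],[0,0,1],[0,0,1],[0,0,0.78],[0,0,0],[0,0,0],[0,0,0]],"spin":[0,0,0,0,0,0,0,0]}' 60; python3 -m creep '{"jaw":[1,1,1,1,1,1],"linear":[[0,0,0],[0,0,0],[0,0,0],[0,0,0],[0,0,0],[0,0,0]],"spin":[0,0,0,0,0,0]}'
```

```text
time: 1.77
eef_pos: [0.4308, 0.0139, 0.0126]
ee_rot: [0.001, 0.762, 0.648, 0.001]
force: [0.0, -0.3, -0.0]
width: 0.0642
grasp_force: 0.0
time: 2.27
eef_pos: [0.4291, 0.0141, 0.0112]
ee_rot: [0.0, 0.762, 0.648, 0.0]
force: [0.8, 0.4, -0.2]
width: -0.0
grasp_force: 0.0
```

The jaws shut fully (width 0), so the grasp missed. I'll look.

Run:
```python
from loc import *
s=snap('wrist'); P=cloud(s)
a=snap('side'); b=snap('scene')
o=np.hstack([cv2.resize(s['frame'],(400,300)),cv2.resize(a['frame'][200:380,230:470],(400,300))])
cv2.imwrite('pics/miss.png',o[:,:,::-1])
```

```text
(no output)
```

View pics/miss.png

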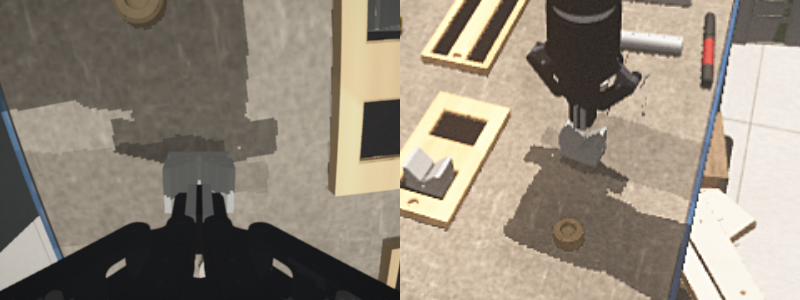

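The left (wrist) crop shows the shut fingers at about (200,190) overlapping the vee. The right (side) crop shows the block still upright at (583,145). I'll measure where the tips and the block actually are.

Run:
```python
from loc import *
s=snap('wrist'); P=cloud(s)
for r in seg(P,.003,.045,(.38,.50,-.05,.06)): print(r)
a=snap('side'); Q=cloud(a)
f=a['frame'].copy(); 
m=(Q[...,0]>.38)&(Q[...,0]<.48)&(Q[...,1]>-.05)&(Q[...,1]<.07)&(Q[...,2]<.08)&(Q[...,2]>.003)&(a['range_z']>0)
v,u=np.where(m); print(u.min(),u.max(),v.min(),v.max())
c=f[v.min()-15:v.max()+15,u.min()-20:u.max()+20]; c2=s['frame'][200:,200:440]
cv2.imwrite('pics/miss2.png',np.hstack([cv2.resize(c,(400,500),interpolation=2),cv2.resize(c2,(400,500))])[:,:,::-1])
dark=m&(f.max(2)<60); q=Q[dark]*1000
print('dark low pts', q[np.argsort(q[:,2])[:15]].round(0).tolist(), len(q))
for z in range(5,80,8):
    k=(q[:,2]>=z)&(q[:,2]<z+8)
    if k.sum(): print(z,q[k].mean(0).round(1),q[k].min(0).round(0),q[k].max(0).round(0))
st=manip.state(); print(st)
```

```text
([428.7, 14.0], [46.4, 32.9], -9.0, 7724, np.float64(28.6), np.float64(36.7))
325 353 263 311
dark low pts [[432.0, 26.0, 53.0], [432.0, 26.0, 56.0], [441.0, 21.0, 56.0], [423.0, 24.0, 56.0], [419.0, 23.0, 56.0], [421.0, 25.0, 57.0], [417.0, 16.0, 57.0], [441.0, 21.0, 58.0], [432.0, 26.0, 58.0], [443.0, 22.0, 59.0], [423.0, 24.0, 59.0], [418.0, 21.0, 59.0], [443.0, 20.0, 59.0], [418.0, 15.0, 59.0], [416.0, 13.0, 59.0]] 77
45 [432.   26.1  52.5] [432.  26.  53.] [432.  26.  53.]
53 [426.4  21.7  58.1] [416.  13.  56.] [443.  26.  60.]
61 [425.7  21.9  65. ] [416.  11.  61.] [443.  27.  69.]
69 [427.2  21.1  72.4] [417.  12.  69.] [443.  27.  76.]
77 [423.2  24.   77.8] [418.  22.  77.] [433.  27.  79.]
{'time': 2.5167, 'q': array([-1.23617497e-01, -1.62088043e-01, -4.73057547e-01,  1.25994974e+00,
       -2.47111361e-05,  1.60776678e+00]), 'joint_velocities': array([-0.00120254, -0.00026914,  0.00165009, -0.00107111, -0.00063002,
        0.00089706]), 'joint_efforts': array([ 1.18739885e-03, -2.48504090e+01,  3.10438442e+01,  1.34426125e-03,
        1.74495563e-05, -1.64801924e-05]), 'eef_pos': array([0.42893914, 0.01410958, 0.01094217]), 'ee_rot': array([-3.69492922e-05,  7.61544030e-01,  6.48113175e-01, -5.06419770e-05]), 'force': array([ 0.68909628,  0.17962749, -0.74515878]), 'moment': array([-0.00690953, -0.01806093,  0.01120841]), 'grasp_force': 0.0, 'width': -0.00036947052360662317}
```

View pics/miss2.png

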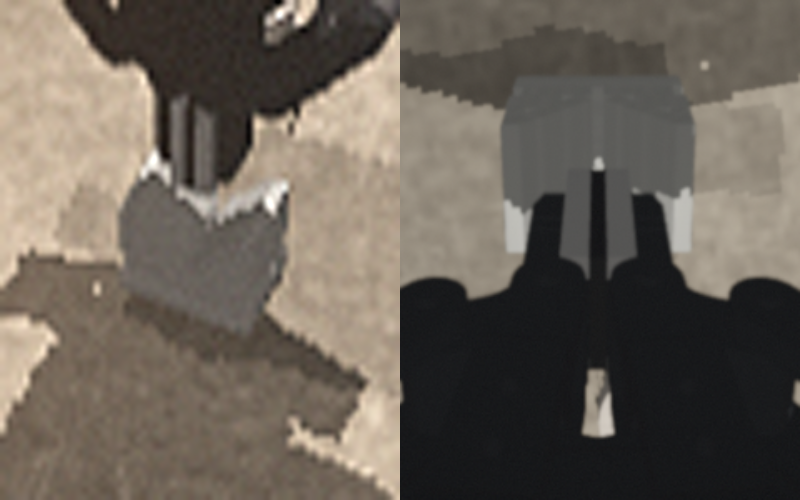

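The side close-up shows the finger tips standing in the vee above its bottom, and the wrist close-up shows a small gap between the pads. So the true tips are higher than the reported TCP. I'll measure the tip height.

Run:
```python
from loc import *
s=snap('wrist'); P=cloud(s)*1000
for r in range(290,350,6):
    print(r,[P[r,c].round(0).astype(int).tolist() for c in (286,304,308,312,319,326,330,334,350)])
```

```text
290 [[416, 21, 31], [423, 17, 26], [424, 15, 21], [426, 14, 20], [428, 10, 10], [432, 14, 21], [434, 15, 23], [435, 15, 24], [442, 16, 30]]
296 [[416, 19, 32], [425, 26, 50], [427, 26, 51], [428, 26, 51], [431, 25, 50], [433, 25, 50], [435, 25, 51], [436, 24, 50], [442, 14, 30]]
302 [[415, 16, 31], [425, 26, 56], [427, 26, 55], [428, 25, 54], [431, 25, 55], [433, 25, 56], [434, 25, 56], [436, 24, 54], [441, 11, 31]]
308 [[418, 23, 52], [426, 26, 60], [427, 26, 60], [428, 26, 60], [431, 25, 60], [433, 25, 61], [434, 24, 60], [436, 24, 60], [441, 19, 52]]
314 [[419, 23, 58], [426, 26, 65], [427, 26, 65], [428, 25, 63], [430, 25, 64], [433, 25, 64], [434, 25, 64], [435, 25, 66], [441, 19, 56]]
320 [[419, 23, 62], [426, 26, 69], [427, 25, 68], [428, 25, 68], [431, 25, 69], [433, 25, 68], [434, 24, 68], [435, 24, 69], [440, 20, 62]]
326 [[419, 23, 66], [426, 26, 73], [427, 26, 73], [429, 26, 73], [431, 26, 74], [433, 25, 73], [434, 25, 73], [435, 24, 72], [440, 20, 66]]
332 [[420, 23, 69], [426, 26, 77], [427, 26, 76], [428, 25, 76], [431, 26, 78], [433, 25, 76], [434, 25, 76], [435, 25, 76], [440, 20, 69]]
338 [[420, 23, 73], [426, 25, 79], [427, 25, 79], [428, 25, 79], [431, 25, 80], [433, 25, 81], [434, 25, 81], [435, 25, 81], [439, 20, 74]]
344 [[422, 28, 85], [426, 26, 83], [440, 88, 188], [429, 25, 82], [431, 25, 84], [433, 25, 83], [434, 25, 83], [435, 25, 83], [439, 24, 84]]
```

The pad tips sit at z≈49 mm while the TCP reads 11 mm, so the true tips are about 38 mm behind the reported TCP. The vee bottom at 18 mm went untouched, which agrees. I'll lift, open partly and measure how tip height varies with opening.

```bash
cat >> loc.py <<'E'
def tips():
    """pad tips seen by the wrist camera: lowest points above everything, relative to the TCP, in the tool frame (mm)"""
    s=snap('wrist'); P=cloud(s); st=manip.state(); w,a,b,c=st['ee_rot']
    from scipy.spatial.transform import Rotation as Ro
    R=Ro.from_quat([a,b,c,w]).as_matrix(); q=((P-st['eef_pos'])@R)*1000
    m=(s['range_z']>0)&(abs(q[...,0])<14)&(abs(q[...,1])<62)&(q[...,2]<-30)&(q[...,2]>-80)
    for sg in (-1,1):
        k=q[m&(q[...,1]*sg>0)]
        if len(k):
            t=np.percentile(k[:,2],99.5); e=k[k[:,2]>t-8]; print('side',sg,'tip z',t.round(1),'y',e[:,1].min().round(1),e[:,1].max().round(1),'x max',e[:,0].max().round(1))
    print('width',st['width'],'tcp',st['eef_pos'].round(4))
E
python3 -m creep '{"jaw":[1,1,1,0.45,0.45,0.45,0.45,0.45],"linear":[[0,0,-1],[0,0,-1],[0,0,-1],[0,0,0],[0,0,0],[0,0,0],[0,0,0],[0,0,0]],"spin":[0,0,0,0,0,0,0,0]}'|grep width; python3 -c "
from loc import *
tips()"; python3 -m creep '{"jaw":[0,0,0,0,0,0],"linear":[[0,0,0],[0,0,0],[0,0,0],[0,0,0],[0,0,0],[0,0,0]],"spin":[0,0,0,0,0,0]}'|grep width; python3 -c "
from loc import *
tips()"
```

```text
width: 0.0468
side -1 tip z -37.6 y -36.2 -23.8 x max 11.9
side 1 tip z -37.8 y 22.7 35.5 x max 11.9
width 0.047212269667482674 tcp [0.428  0.0143 0.0697]
width: 0.085
side -1 tip z -48.2 y -55.1 -42.5 x max 12.0
side 1 tip z -48.3 y 41.8 54.6 x max 11.9
width 0.08530371777283942 tcp [0.4291 0.0141 0.0711]
```

The tips lie about 36 mm (shut), 38 mm (at 47 mm opening) and 48 mm (open) behind the TCP. For the V-block the TCP therefore goes to z=-0.028.

```bash
python3 -m creep '{"jaw":[0,0,0,0,0,0,0,0],"linear":[[0,0,1],[0,0,1],[0,0,1],[0,0,1],[0,0,0.5],[0,0,0.45],[0,0,0],[0,0,0]],"spin":[0,0,0,0,0,0,0,0]}' 60; python3 -m creep '{"jaw":[1,1,1,1,1,1,1],"linear":[[0,0,0],[0,0,0],[0,0,0],[0,0,0],[0,0,0],[0,0,0],[0,0,0]],"spin":[0,0,0,0,0,0,0]}'
```

```text
time: 4.5
eef_pos: [0.4291, 0.0141, -0.0278]
ee_rot: [-0.0, 0.762, 0.648, -0.0]
force: [-0.4, -0.5, 1.0]
width: 0.0853
grasp_force: 0.0
time: 5.08
eef_pos: [0.4304, 0.014, -0.0267]
ee_rot: [0.001, 0.762, 0.648, 0.001]
force: [0.0, -0.2, 4.8]
width: 0.0448
grasp_force: 63.9
```

```bash
python3 -m creep '{"jaw":[1,1,1,1,1,1],"linear":[[0,0,-0.5],[0,0,-1],[0,0,-1],[0,0,-1],[0,0,-0.5],[0,0,0]],"spin":[0,0,0,0,-0.58,-0.58]}'; python3 -c "
from loc import *
go(.575,.0266,-.0205,-3.5)"
```

```text
time: 5.58
eef_pos: [0.4306, 0.0139, 0.0547]
ee_rot: [0.001, 0.727, 0.687, 0.001]
force: [0.5, 0.1, -2.2]
width: 0.0449
grasp_force: 63.3
TCP [0.4306 0.0139 0.0547] yaw -3.3 q [-0.12, -0.19, -0.41, 1.35, -0.0, 1.5] | spin 0.05 (alt -35.95 ) tx 1.07 ty 7.17 tz 3.76
```

```bash
python3 -m creep '{"jaw":[1,1,1,1,1,1,1,1],"linear":[[0.15,0.6,0],[0.15,1,0],[0.15,1,0],[0.15,1,0],[0.15,1,0],[0.15,1,0],[0.15,1,0],[0,0.57,0]],"spin":[0,0,0,0,0,0,0,0]}'>/dev/null; python3 -m creep '{"jaw":[1,1],"linear":[[0,0,0],[0,0,0]],"spin":[0,0]}'
python3 - <<'E'
from loc import *
go(.575,.0266,-.0205,-3.5)
s=snap('wrist','w1.png'); P=cloud(s)
for r in seg(P,.010,.05,(.50,.67,-.04,.18)): print(r)
for r in seg(P,.034,.05,(.50,.67,.08,.18)): print(r)
E
```

```text
time: 6.42
eef_pos: [0.5723, 0.0266, 0.0509]
ee_rot: [-0.001, 0.728, 0.686, -0.001]
force: [-0.0, -0.8, -3.1]
width: 0.0449
grasp_force: 63.1
TCP [0.5723 0.0266 0.0509] yaw -3.4 q [-0.07, 0.19, -0.03, 1.35, -0.0, 1.56] | spin 0.02 (alt -35.98 ) tx 0.01 ty 0.13 tz 3.57
([580.7, 72.5], [160.4, 94.9], 86.9, 41805, np.float64(12.1), np.float64(42.1))
([563.0, 111.6], [31.8, 14.2], 84.5, 2392, np.float64(40.3), np.float64(43.0))
([594.4, 109.1], [31.7, 15.0], 85.9, 2373, np.float64(40.4), np.float64(43.0))
```

View pics/w1.png

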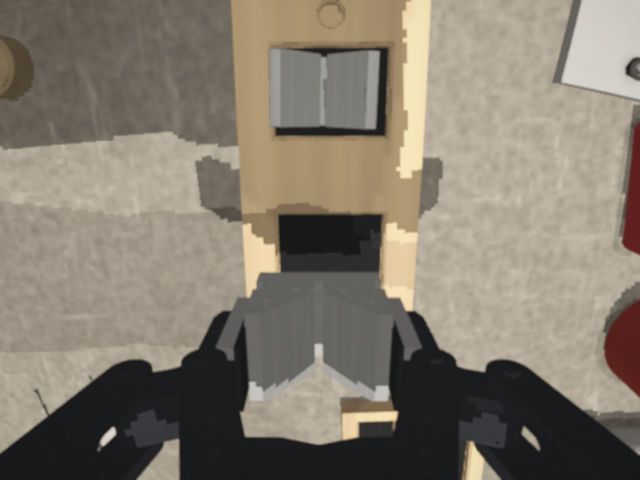

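The wrist view shows the held block at (318,335) over the empty nest (330,245), with block a at (328,88). It lines up, so I'll lower.

```bash
python3 -m creep '{"jaw":[1,1,1,1,1,1,1,1],"linear":[[0,0,0.7],[0,0,0.8],[0,0,0.6],[0,0,0.5],[0,0,0.4],[0,0,0.2],[0,0,0.2],[0,0,0]],"spin":[0,0,0,0,0,0,0,0]}'; python3 -c "
from loc import *
go(.575,.0266,-.0205,-3.5)"
```

```text
time: 7.13
eef_pos: [0.573, 0.0266, -0.0166]
ee_rot: [-0.0, 0.728, 0.686, -0.0]
force: [-0.0, 0.1, -2.3]
width: 0.0448
grasp_force: 63.2
TCP [ 0.573   0.0266 -0.0166] yaw -3.4 q [-0.07, 0.23, -0.12, 1.22, -0.0, 1.56] | spin 0.02 (alt -35.98 ) tx 0.01 ty 0.1 tz 0.2
```

```bash
python3 -m creep '{"jaw":[1,1,1,1],"linear":[[0,0.1,0.1],[0,0,0.1],[0,0,0.1],[0,0,0]],"spin":[0,0,0,0]}'; python3 -m creep '{"jaw":[0.35,0.35,0.35,0.35,0.2,0.2,0.2,0.2],"linear":[[0,0,0],[0,0,0],[0,0,0],[0,0,0],[0,0,-0.5],[0,0,-1],[0,0,-1],[0,0,-1]],"spin":[0,0,0,0,0,0,0,0]}';  python3 - <<'E'
from loc import *
s=snap('wrist','w2.png'); P=cloud(s)
for r in seg(P,.034,.05,(.50,.67,-.04,.18)): print(r)
E
```

```text
time: 7.47
eef_pos: [0.5767, 0.0264, -0.0206]
ee_rot: [0.001, 0.728, 0.686, 0.001]
force: [-0.3, -0.2, 1.4]
width: 0.0451
grasp_force: 63.4
time: 8.13
eef_pos: [0.5752, 0.0265, 0.0492]
ee_rot: [-0.0, 0.728, 0.686, -0.0]
force: [-0.0, -0.2, 0.4]
width: 0.0686
grasp_force: 0.0
([560.2, 26.9], [32.8, 14.1], 86.1, 1796, np.float64(40.2), np.float64(42.9))
([563.0, 111.7], [31.9, 14.2], 85.8, 2435, np.float64(40.3), np.float64(43.0))
([592.1, 24.9], [32.8, 14.4], 86.6, 1839, np.float64(40.0), np.float64(42.8))
([594.5, 109.2], [31.9, 14.8], 86.1, 2411, np.float64(40.4), np.float64(43.0))
```

Block b is seated: its tops are at 43 mm like block a's, and the two are nearly in line. Next is the bar. I'll turn about 80° and move over it.

```bash
python3 -m creep '{"jaw":[0.2,0.2,0.2,0.2,0.2,0.2,0.2,0.2],"linear":[[0,0,-1],[0,0,-0.5],[0,0,0],[0,0,0],[0,0,0],[0,0,0],[0,0,0],[0,0,0]],"spin":[1,1,1,1,1,1,1,1]}'>/dev/null;python3 -m creep '{"jaw":[0.2,0.2,0.2,0.2,0.2,0.2,0.2,0.2],"linear":[[0,0,0],[0,0,0],[0,0,0],[0,0,0],[0,0,0],[0,0,0],[0,0,0],[0,0,0]],"spin":[1,1,1,1,1,1,1,1]}'; python3 -c "
from loc import *
go(.410,-.184,.07,-83.5)"
```

```text
time: 9.52
eef_pos: [0.5756, 0.0265, 0.0786]
ee_rot: [0.0, 0.998, 0.055, 0.0]
force: [0.3, -0.6, 0.3]
width: 0.0682
grasp_force: 0.0
TCP [0.5756 0.0265 0.0786] yaw -83.6 q [-0.07, 0.19, 0.01, 1.4, 0.0, 2.96] | spin -0.03 (alt 35.97 ) tx -9.42 ty 9.52 tz 0.43
```

```bash
python3 -m creep '{"jaw":[0.2,0.2,0.2,0.2,0.2,0.2,0.2,0.2],"linear":[[-0.6,0.6,0],[-1,1,0],[-1,1,0],[-1,1,0],[-1,1,0],[-1,1,0],[-1,1,0],[-1,1,0]],"spin":[0,0,0,0,0,0,0,0]}'>/dev/null;python3 -m creep '{"jaw":[0.2,0.2,0.2,0.2],"linear":[[-1,1,0],[-0.8,0.9,0],[0,0,0.4],[0,0,0]],"spin":[0,0,0,0]}'
python3 - <<'E'
from loc import *
s=snap('wrist'); P=cloud(s)
for r in seg(P,.006,.05,(.32,.56,-.32,-.10)): print(r)
go(.410,-.184,-.035,-83.5)
E
```

```text
time: 10.52
eef_pos: [0.4096, -0.1843, 0.0694]
ee_rot: [-0.0, 0.998, 0.056, -0.0]
force: [-0.0, 0.3, -1.1]
width: 0.0686
grasp_force: 0.0
([323.7, -218.8], [87.3, 9.7], -88.1, 1604, np.float64(12.2), np.float64(15.9))
([408.8, -187.1], [120.2, 22.0], 6.0, 7452, np.float64(20.2), np.float64(22.4))
([427.9, -288.4], [150.3, 10.1], 5.3, 6270, np.float64(20.9), np.float64(22.9))
TCP [ 0.41   -0.1837  0.0696] yaw -83.5 q [-0.57, -0.14, -0.33, 1.38, 0.0, 2.46] | spin 0.01 (alt -35.99 ) tx -0.0 ty 0.02 tz 5.23
```

```bash
python3 -m creep '{"jaw":[0.2,0.2,0.2,0.2,0.2,0.2,0.2,0.2],"linear":[[-0.08,0.16,0.6],[0,0,1],[0,0,1],[0,0,1],[0,0,0.8],[0,0,0.4],[0,0,0.3],[0,0,0]],"spin":[0.1,0,0,0,0,0,0,0]}' 50; python3 -m creep '{"jaw":[1,1,1,1,1,1,1,1],"linear":[[0,0,0],[0,0,0],[0,0,0],[0,0,0],[0,0,0],[0,0,0],[0,0,0],[0,0,0]],"spin":[0,0,0,0,0,0,0,0]}'
```

```text
time: 11.23
eef_pos: [0.4085, -0.1861, -0.0334]
ee_rot: [-0.001, 0.999, 0.054, -0.001]
force: [-0.6, 0.0, 0.1]
width: 0.0682
grasp_force: 0.0
time: 11.9
eef_pos: [0.4103, -0.1879, -0.0307]
ee_rot: [0.001, 0.999, 0.053, 0.001]
force: [-0.4, 0.3, 6.0]
width: 0.0199
grasp_force: 49.2
```

```bash
python3 -m creep '{"jaw":[1,1,1,1,1,1,1,1],"linear":[[0,0,-0.4],[0,0,-1],[0,0,-1],[0,0,-1],[0,0,-1],[0,0,-0.6],[0,0,0],[0,0,0]],"spin":[0,0,0,0,-1,-1,-1,-1]}';python3 -m creep '{"jaw":[1,1,1,1,1,1,1,1],"linear":[[0,0,0],[0,0,0],[0,0,0],[0,0,0],[0,0,0],[0,0,0],[0,0,0],[0,0,0]],"spin":[-1,-1,-1,-1,-1,-1,-1,-1]}'>/dev/null; python3 -m creep '{"jaw":[1,1,1,1,1,1],"linear":[[0,0,0],[0,0,0],[0,0,0],[0,0,0],[0,0,0],[0,0,0]],"spin":[-1,-1,-1,-1,-0.4,0]}'
python3 - <<'E'
from loc import *
go(.5774,.0682,.06,-1.8)
E
```

```text
time: 12.57
eef_pos: [0.4093, -0.1874, 0.0687]
ee_rot: [0.0, 0.974, 0.228, 0.0]
force: [-0.3, -0.0, -3.0]
width: 0.0199
grasp_force: 49.2
time: 13.73
eef_pos: [0.4082, -0.1867, 0.067]
ee_rot: [-0.001, 0.719, 0.695, -0.0]
force: [0.0, 0.8, -3.5]
width: 0.02
grasp_force: 49.2
TCP [ 0.4082 -0.1867  0.067 ] yaw -1.9 q [-0.58, -0.14, -0.34, 1.37, -0.0, 1.03] | spin -0.01 (alt 35.99 ) tx 13.0 ty 8.05 tz 0.35
```

```bash
python3 -m creep '{"jaw":[1,1,1,1,1,1,1,1],"linear":[[0.6,0.3,0],[1,0.6,0],[1,0.6,0],[1,0.6,0],[1,0.6,0],[1,0.65,0],[1,0.65,0],[1,0.65,0]],"spin":[0,0,0,0,0,0,0,0]}'>/dev/null;python3 -m creep '{"jaw":[1,1,1,1,1,1,1,1],"linear":[[1,0.65,0],[1,0.65,0],[1,0.65,0],[1,0.65,0],[0.9,0.55,0],[0.5,0.25,0],[0,0,0],[0,0,0]],"spin":[0,0,0,0,0,0,0,0]}'
python3 - <<'E'
from loc import *
go(.5774,.0682,-.0015,-1.8)
s=snap('wrist','w3.png'); P=cloud(s)
for r in seg(P,.08,.13,(.50,.67,-.04,.18)): print(r)
E
```

```text
time: 15.07
eef_pos: [0.5779, 0.0672, 0.0673]
ee_rot: [-0.0, 0.719, 0.695, -0.001]
force: [-0.7, -0.2, -2.4]
width: 0.0201
grasp_force: 49.3
TCP [0.5779 0.0672 0.0673] yaw -1.9 q [0.0, 0.21, 0.02, 1.38, -0.0, 1.6] | spin -0.02 (alt 35.98 ) tx 0.05 ty -0.03 tz 3.44
([577.9, 72.1], [109.2, 33.4], 87.5, 18875, np.float64(118.0), np.float64(126.0))
```

View pics/w3.png

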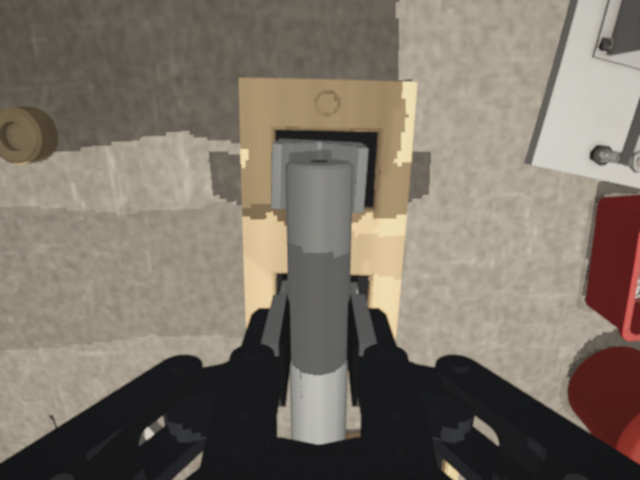

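The bar is held at (320,300), over block a's vee at (318,170) and along the board. I'll lower it into the vees.

```bash
python3 -m creep '{"jaw":[1,1,1,1,1,1,1,1],"linear":[[0.05,0,0.6],[0,0,0.8],[0,0,0.7],[0,0,0.5],[0,0,0.3],[0,0,0.2],[0,0,0.1],[0,0,0]],"spin":[0,0,0,0,0,0,0,0]}'; python3 -m creep '{"jaw":[1,1,1,1,1],"linear":[[0,0,0.1],[0,0,0.1],[0,0,0.05],[0,0,0],[0,0,0]],"spin":[0,0,0,0,0]}'
```

```text
time: 15.78
eef_pos: [0.5788, 0.0681, 0.0039]
ee_rot: [-0.0, 0.719, 0.695, -0.0]
force: [0.4, 0.2, -3.2]
width: 0.0204
grasp_force: 49.4
time: 16.2
eef_pos: [0.5791, 0.0683, -0.0004]
ee_rot: [0.0, 0.719, 0.695, 0.0]
force: [-2.3, 0.5, -0.2]
width: 0.0203
grasp_force: 49.7
```

Contact is taking the weight (force -3.2 → -0.2 N). I'll settle a touch more, release and check.

```bash
python3 -m creep '{"jaw":[1,1,0.7,0.6,0.5,0.4,0.4,0.4],"linear":[[0,0,0.08],[0,0,0],[0,0,0],[0,0,0],[0,0,0],[0,0,0],[0,0,0],[0,0,0]],"spin":[0,0,0,0,0,0,0,0]}'; python3 -m creep '{"jaw":[0.4,0.4,0.4,0.4,0.4,0.4],"linear":[[0,0,-0.5],[0,0,-1],[0,0,-1],[0,0,-1],[0,0,-0.8],[0,0,0]],"spin":[0,0,0,0,0,0]}'
python3 - <<'E'
from loc import *
s=snap('wrist','w4.png'); P=cloud(s)
for r in seg(P,.044,.06,(.50,.67,-.04,.18)): print(r)
for r in seg(P,.034,.06,(.50,.67,-.04,.18)): print(r)
E
```

```text
time: 16.87
eef_pos: [0.5789, 0.0682, -0.0027]
ee_rot: [0.0, 0.719, 0.695, -0.0]
force: [-0.3, -0.4, 0.1]
width: 0.0513
grasp_force: 0.0
time: 17.37
eef_pos: [0.5822, 0.0683, 0.089]
ee_rot: [0.003, 0.719, 0.695, 0.003]
force: [0.6, -0.9, 1.5]
width: 0.0513
grasp_force: 0.0
([577.5, 67.6], [120.2, 20.5], 88.1, 7281, np.float64(49.2), np.float64(51.4))
([577.6, 67.7], [120.6, 46.9], 87.9, 12740, np.float64(46.2), np.float64(51.3))
```

View pics/w4.png

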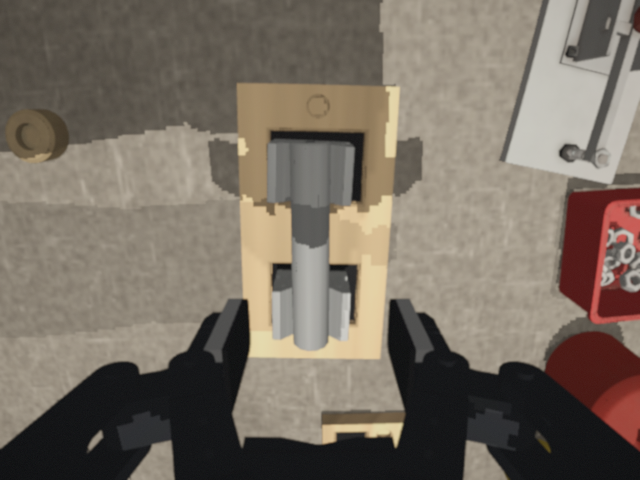

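The bar lies level in both vees (top 51 mm, centre (577.5,67.6)) at image (311,245). The round kit is done, so next is parallel 2.

```bash
python3 -m creep '{"jaw":[0.4,0.4,0.4,0.4,0.4,0.4,0.4,0.4],"linear":[[0,0,0],[0,0,0],[0,0,0],[0,0,0],[0,0,0],[0,0,0],[0,0,0],[0,0,0]],"spin":[1,1,1,1,1,1,1,1]}'>/dev/null;python3 -m creep '{"jaw":[0.4,0.4,0.4,0.4,0.4,0.4,0.4,0.4],"linear":[[0,0,0],[0,0,0],[0,0,0],[0,0,0],[0,0,0],[0,0,0],[0,0,0],[0,0,0]],"spin":[1,1,1,1,1,1,1,1]}'>/dev/null; python3 -m creep '{"jaw":[0.4,0.4,0.4,0.4,0.4,0.4,0.4,0.4],"linear":[[0,0,0],[-0.5,0.9,0],[-0.5,1,0],[-0.5,1,0],[-0.5,1,0],[-0.5,1,0],[-0.5,1,0],[-0.5,1,0]],"spin":[0.56,0,0,0,0,0,0,0]}'
python3 - <<'E'
from loc import *
go(.4279,-.2884,.07,-84.7)
s=snap('wrist'); P=cloud(s)
for r in seg(P,.006,.05,(.53,.72,-.29,-.06)): print(r)
E
```

```text
time: 19.42
eef_pos: [0.5203, -0.0762, 0.0817]
ee_rot: [-0.0, 0.999, 0.046, -0.001]
force: [0.8, -1.1, 0.0]
width: 0.0515
grasp_force: 0.0
TCP [ 0.5203 -0.0762  0.0817] yaw -84.7 q [-0.27, 0.06, -0.12, 1.4, -0.0, 2.78] | spin 0.0 (alt -36.0 ) tx -5.58 ty 10.14 tz 0.59
([625.1, -171.1], [180.8, 94.8], 89.3, 34532, np.float64(11.1), np.float64(13.1))
```

```bash
python3 -m creep '{"jaw":[0.4,0.4,0.4,0.4,0.4,0.4,0.4,0.4],"linear":[[-0.5,0.8,0],[-0.6,1,0],[-0.6,1,0],[-0.6,1,0],[-0.6,1,0],[-0.6,1,0],[-0.6,1,0],[-0.6,1,0]],"spin":[0,0,0,0,0,0,0,0]}'>/dev/null; python3 -m creep '{"jaw":[0.4,0.4,0.4,0.4,0.4,0.4],"linear":[[-0.6,1,0.3],[-0.3,0.9,0.3],[0,0.4,0],[0,0,0],[0,0,0],[0,0,0]],"spin":[0,0,0,0,0,0]}'
python3 - <<'E'
from loc import *
s=snap('wrist'); P=cloud(s)
for r in seg(P,.006,.05,(.33,.56,-.45,-.20)): print(r)
go(.4279,-.2884,-.028,-84.7)
E
```

```text
time: 20.63
eef_pos: [0.4294, -0.2861, 0.0713]
ee_rot: [-0.0, 0.999, 0.047, -0.0]
force: [1.5, 0.1, -0.0]
width: 0.0509
grasp_force: 0.0
([427.8, -289.1], [149.9, 8.3], 5.4, 3701, np.float64(21.8), np.float64(23.2))
([454.0, -380.2], [75.5, 51.2], -4.1, 12586, np.float64(24.5), np.float64(26.1))
([553.1, -343.3], [30.0, 15.2], -43.6, 142, np.float64(6.3), np.float64(7.2))
TCP [ 0.4295 -0.286   0.0715] yaw -84.6 q [-0.72, 0.03, -0.16, 1.37, 0.0, 2.33] | spin 0.02 (alt -35.98 ) tx -0.09 ty 0.11 tz 4.98
```

```bash
python3 -m creep '{"jaw":[0.4,0.4,0.4,0.4,0.4,0.4,0.4,0.4],"linear":[[-0.09,0.15,0.6],[0,0,1],[0,0,1],[0,0,1],[0,0,0.6],[0,0,0.4],[0,0,0.2],[0,0,0]],"spin":[0,0,0,0,0,0,0,0]}' 60; python3 -m creep '{"jaw":[1,1,1,1,1,1,1,1],"linear":[[0,0,0],[0,0,0],[0,0,0],[0,0,0],[0,0,0],[0,0,0],[0,0,0],[0,0,0]],"spin":[0,0,0,0,0,0,0,0]}';python3 -m creep '{"jaw":[1,1,1,1,1,1,1,1],"linear":[[0,0,-0.4],[0,0,-1],[0,0,-1],[0,0,-1],[0,0,-1],[0,0,-0.4],[0,0,0],[0,0,0]],"spin":[0,0,0,0,0,0,0,0]}'
```

```text
time: 21.35
eef_pos: [0.4271, -0.2897, -0.0254]
ee_rot: [-0.0, 0.999, 0.046, -0.0]
force: [-0.2, -0.3, 0.1]
width: 0.0511
grasp_force: 0.0
time: 22.02
eef_pos: [0.4284, -0.2911, -0.0232]
ee_rot: [0.001, 0.999, 0.046, 0.001]
force: [0.7, 0.7, 5.8]
width: 0.0065
grasp_force: 62.3
time: 22.68
eef_pos: [0.4274, -0.2901, 0.071]
ee_rot: [-0.0, 0.999, 0.046, -0.0]
force: [0.2, 0.3, -2.0]
width: 0.0068
grasp_force: 61.4
```

```bash
python3 -m creep '{"jaw":[1,1,1,1,1,1,1,1],"linear":[[0,0,0],[0,0,0],[0,0,0],[0,0,0],[0,0,0],[0,0,0],[0,0,0],[0,0,0]],"spin":[-1,-1,-1,-1,-1,-1,-1,-1]}'>/dev/null;python3 -m creep '{"jaw":[1,1,1,1,1,1,1,1],"linear":[[0,0,0],[0,0,0],[0,0,0],[0,0,0],[0,0,0],[0,0,0],[0,0,0],[0,0,0]],"spin":[-1,-1,-1,-1,-1,-1,-1,-1]}'>/dev/null;python3 -m creep '{"jaw":[1,1,1,1,1,1,1,1],"linear":[[0,0,0],[0.3,0.6,0],[0.5,1,0],[0.5,1,0],[0.5,1,0],[0.6,1,0],[0.6,1,0],[0.6,1,0]],"spin":[-0.78,0,0,0,0,0,0,0]}'>/dev/null;python3 -m creep '{"jaw":[1,1,1,1,1,1,1,1],"linear":[[0.6,1,0],[0.6,1,0],[0.6,1,0],[0.6,1,0],[0.17,0.46,0],[0,0,0],[0,0,0],[0,0,0]],"spin":[0,0,0,0,0,0,0,0]}'
python3 - <<'E'
from loc import *
go(.6501,-.1714,-.0165,-0.7)
s=snap('wrist','w5.png'); P=cloud(s)
for r in seg(P,.080,.125,(.55,.72,-.29,-.06)): print(r)
for r in seg(P,.006,.02,(.53,.72,-.29,-.06)): print(r)
E
```

```text
time: 25.35
eef_pos: [0.6493, -0.1696, 0.0699]
ee_rot: [-0.001, 0.712, 0.702, -0.001]
force: [-0.2, 0.2, -1.7]
width: 0.0063
grasp_force: 61.4
TCP [ 0.6493 -0.1696  0.0699] yaw -0.8 q [-0.36, 0.44, 0.32, 1.45, -0.0, 1.23] | spin -0.03 (alt 35.97 ) tx -0.09 ty 0.04 tz 4.32
([652.6, -157.3], [126.1, 26.3], -85.6, 8918, np.float64(114.8), np.float64(123.4))
([625.5, -167.4], [173.3, 94.7], 89.0, 27228, np.float64(11.4), np.float64(13.1))
```

View pics/w5.png

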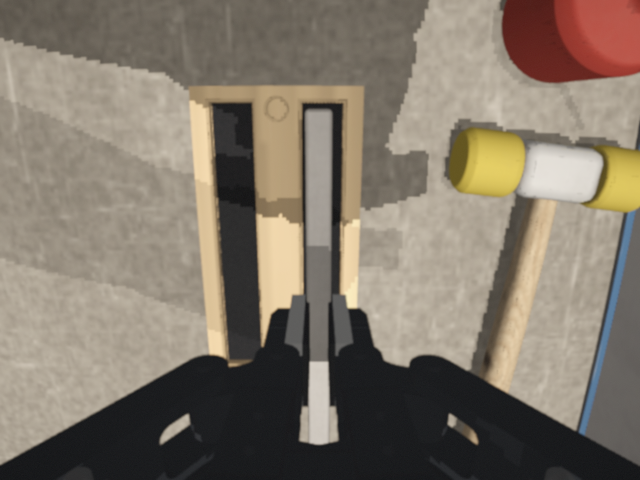

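The parallel is held at (319,270) over the +x slot (322,220) and parallel to it. I'll lower.

```bash
python3 -m creep '{"jaw":[1,1,1,1,1,1,1,1],"linear":[[-0.09,0.03,0.6],[0,0,0.9],[0,0,0.9],[0,0,0.7],[0,0,0.4],[0,0,0.3],[0,0,0.2],[0,0,0]],"spin":[0,0,0,0,0,0,0,0]}'; python3 -m creep '{"jaw":[1,1,1,1,1,1],"linear":[[0,0,0.1],[0,0,0.1],[0,0,0.1],[0,0,0],[0,0,0],[0,0,0]],"spin":[0,0,0,0,0,0]}'
```

```text
time: 26.07
eef_pos: [0.6504, -0.1719, -0.0093]
ee_rot: [-0.0, 0.712, 0.702, -0.0]
force: [0.3, 0.4, -1.0]
width: 0.0065
grasp_force: 61.4
time: 26.57
eef_pos: [0.6511, -0.1718, -0.0143]
ee_rot: [0.0, 0.712, 0.702, 0.0]
force: [-0.2, -0.6, -2.5]
width: 0.0064
grasp_force: 61.4
```

```bash
python3 -m creep '{"jaw":[1,1,1,1],"linear":[[0,0,0.1],[0,0,0.07],[0,0,0],[0,0,0]],"spin":[0,0,0,0]}'; python3 -m creep '{"jaw":[0.85,0.75,0.65,0.55,0.55,0.55],"linear":[[0,0,0],[0,0,0],[0,0,0],[0,0,0],[0,0,0],[0,0,0]],"spin":[0,0,0,0,0,0]}'; python3 -m creep '{"jaw":[0.55,0.55,0.55,0.55,0.55,0.55],"linear":[[0,0,-0.5],[0,0,-1],[0,0,-1],[0,0,-1],[0,0,-0.8],[0,0,0]],"spin":[0,0,0,0,0,0]}'
python3 - <<'E'
from loc import *
s=snap('wrist'); P=cloud(s)
for r in seg(P,.020,.06,(.56,.70,-.29,-.06)): print(r)
go(.388,.228,.10,-76.3)
E
```

```text
time: 26.9
eef_pos: [0.6514, -0.1719, -0.0172]
ee_rot: [0.0, 0.712, 0.702, 0.0]
force: [-1.4, 0.5, 2.5]
width: 0.0065
grasp_force: 61.9
time: 27.4
eef_pos: [0.6509, -0.1717, -0.0182]
ee_rot: [-0.0, 0.712, 0.702, -0.0]
force: [0.2, 0.4, -0.4]
width: 0.0382
grasp_force: 0.0
time: 27.9
eef_pos: [0.6542, -0.1729, 0.0742]
ee_rot: [0.004, 0.712, 0.702, 0.002]
force: [0.8, 1.1, 1.0]
width: 0.0383
grasp_force: 0.0
([651.1, -171.5], [149.7, 8.4], 89.3, 3873, np.float64(27.7), np.float64(29.1))
TCP [ 0.6533 -0.1726  0.0718] yaw -0.8 q [-0.36, 0.44, 0.32, 1.44, 0.0, 1.23] | spin 15.1 (alt -20.9 ) tx -8.14 ty -22.6 tz -1.41
```

Parallel 2 is seated at (651.1,-171.5), top 28 mm. Next is parallel 1: I'll translate first, then spin negatively to stay inside joint 6's range.

```bash
python3 -m creep '{"jaw":[0.4,0.4,0.4,0.4,0.4,0.4,0.4,0.4],"linear":[[0.6,-0.3,-0.5],[1,-0.6,-0.5],[1,-0.7,0],[1,-0.7,0],[1,-0.7,0],[1,-0.7,0],[1,-0.7,0],[1,-0.7,0]],"spin":[0,0,0,0,0,0,0,0]}'>/dev/null;python3 -m creep '{"jaw":[0.4,0.4,0.4,0.4,0.4,0.4,0.4,0.4],"linear":[[1,-0.7,0],[1,-0.7,0],[1,-0.7,0],[1,-0.7,0],[1,-0.7,0],[1,-0.7,0],[1,-0.7,0],[1,-0.7,0]],"spin":[0,0,0,0,0,0,0,0]}'>/dev/null;python3 -m creep '{"jaw":[0.4,0.4,0.4,0.4,0.4,0.4,0.4,0.4],"linear":[[1,-0.7,0],[1,-0.7,0],[1,-0.7,0],[1,-0.3,0],[0.25,0,0],[0,0,0],[0,0,0],[0,0,0]],"spin":[0,0,0,0,0,-1,-1,-1]}'; python3 -m creep '{"jaw":[0.4,0.4,0.4,0.4,0.4,0.4,0.4,0.4],"linear":[[0,0,0],[0,0,0],[0,0,0],[0,0,0],[0,0,0],[0,0,0],[0,0,0],[0,0,0]],"spin":[-1,-1,-1,-1,-1,-1,-1,-1]}'>/dev/null; python3 -m creep '{"jaw":[0.4,0.4,0.4,0.4,0.4,0.4,0.4,0.4],"linear":[[0,0,0],[0,0,0],[0,0,0],[0,0,0],[0,0,0],[0,0,0],[0,0,0],[0,0,0]],"spin":[-1,-1,-1,-1,-1,-1,-1,-1]}'>/dev/null;python3 -m creep '{"jaw":[0.4,0.4,0.4,0.4],"linear":[[0,0,0],[0,0,0],[0,0,0],[0,0,0]],"spin":[-1,-0.9,0,0]}'
python3 - <<'E'
from loc import *
s=snap('wrist'); P=cloud(s)
for r in seg(P,.006,.05,(.28,.50,.10,.36)): print(r)
go(.388,.228,-.024,-76.3)
E
```

```text
time: 29.95
eef_pos: [0.3941, 0.2284, 0.0869]
ee_rot: [-0.0, 0.612, 0.791, -0.001]
force: [-0.7, 0.1, 0.3]
width: 0.0515
grasp_force: 0.0
time: 31.62
eef_pos: [0.3944, 0.2282, 0.0872]
ee_rot: [-0.001, -0.118, 0.993, -0.0]
force: [0.1, -0.4, -0.6]
width: 0.0507
grasp_force: 0.0
([387.3, 229.3], [149.6, 8.5], 14.0, 3444, np.float64(21.8), np.float64(23.2))
([375.4, 338.1], [49.9, 20.3], -75.3, 2273, np.float64(13.6), np.float64(15.0))
([410.7, 137.5], [32.5, 31.9], -40.0, 2262, np.float64(16.9), np.float64(18.9))
([499.0, 300.6], [29.1, 2.2], -89.6, 286, np.float64(12.9), np.float64(47.4))
TCP [0.3944 0.2283 0.0873] yaw 103.6 q [0.38, -0.13, -0.29, 1.41, -0.0, 0.14] | spin -0.03 (alt 35.97 ) tx 0.31 ty 0.06 tz 5.57
```

```bash
python3 -m creep '{"jaw":[0.4,0.4,0.4,0.4,0.4,0.4,0.4,0.4],"linear":[[0.33,0.13,0.8],[0,0,1],[0,0,1],[0,0,1],[0,0,1],[0,0,0.5],[0,0,0.3],[0,0,0]],"spin":[-0.08,0,0,0,0,0,0,0]}' 60; python3 -m creep '{"jaw":[0.4,1,1,1,1,1,1,1],"linear":[[0,0,0],[0,0,0],[0,0,0],[0,0,0],[0,0,0],[0,0,0],[0,0,0],[0,0,0]],"spin":[0,0,0,0,0,0,0,0]}';python3 -m creep '{"jaw":[1,1,1,1,1,1,1,1],"linear":[[0,0,-0.4],[0,0,-1],[0,0,-1],[0,0,-1],[0,0,-1],[0,0,-1],[0,0,-0.4],[0,0,0]],"spin":[0,0,0,0,0,0,0,0]}'
```

```text
time: 32.33
eef_pos: [0.3863, 0.2292, -0.0253]
ee_rot: [-0.001, -0.122, 0.992, -0.0]
force: [-1.0, 0.6, 0.2]
width: 0.0516
grasp_force: 0.0
time: 33.0
eef_pos: [0.3886, 0.2302, -0.0228]
ee_rot: [0.001, -0.123, 0.992, 0.0]
force: [-0.4, -0.1, 5.8]
width: 0.0064
grasp_force: 61.8
time: 33.67
eef_pos: [0.389, 0.2305, 0.0941]
ee_rot: [0.002, -0.123, 0.992, 0.001]
force: [0.9, 0.0, -0.5]
width: 0.0066
grasp_force: 61.0
```

```bash
python3 -m creep '{"jaw":[1,1,1,1,1,1,1,1],"linear":[[0,0,0],[0,0,0],[0,0,0],[0,0,0],[0,0,0],[0,0,0],[0,0,0],[0,0,0]],"spin":[1,1,1,1,1,1,1,1]}'>/dev/null;python3 -m creep '{"jaw":[1,1,1,1,1,1,1,1],"linear":[[0,0,0],[0,0,0],[0,0,0],[0,0,0],[0,0,0],[0,0,0],[0,0,0],[0,0,0]],"spin":[1,1,1,1,1,1,1,1]}'>/dev/null;python3 -m creep '{"jaw":[1,1,1,1,1,1,1,1],"linear":[[0,0,0],[0,0,0],[0,0,0],[0,0,0],[0,0,0],[0,0,0],[-0.6,0.3,0],[-1,0.5,0]],"spin":[1,1,1,1,0.94,0,0,0]}'>/dev/null;python3 -m creep '{"jaw":[1,1,1,1,1,1,1,1],"linear":[[-1,0.6,0],[-1,0.6,0],[-1,0.6,0],[-1,0.6,0],[-1,0.6,0],[-1,0.6,0],[-1,0.6,0],[-1,0.6,0]],"spin":[0,0,0,0,0,0,0,0]}'>/dev/null;python3 -m creep '{"jaw":[1,1,1,1,1,1,1,1],"linear":[[-1,0.6,0],[-1,0.6,0],[-1,0.6,0],[-1,0.6,0],[-1,0.6,0],[-1,0.6,0],[-1,0.6,0],[-1,0.6,0]],"spin":[0,0,0,0,0,0,0,0]}'>/dev/null;python3 -m creep '{"jaw":[1,1,1,1,1],"linear":[[-1,0.3,0.5],[-1,0.1,0.5],[-0.3,0,0],[0,0,0],[0,0,0]],"spin":[0,0,0,0,0]}'
python3 - <<'E'
from loc import *
go(.6001,-.1708,-.0165,-0.7)
s=snap('wrist','w6.png'); P=cloud(s)
for r in seg(P,.006,.02,(.53,.72,-.29,-.06)): print(r)
E
```

```text
time: 37.42
eef_pos: [0.5986, -0.1698, 0.0711]
ee_rot: [-0.001, 0.711, 0.704, -0.0]
force: [-0.1, -0.0, -0.6]
width: 0.0069
grasp_force: 60.9
TCP [ 0.5986 -0.1698  0.0711] yaw -0.6 q [-0.38, 0.31, 0.15, 1.41, 0.0, 1.2] | spin 0.03 (alt -35.97 ) tx -0.05 ty 0.08 tz 4.38
([625.6, -167.3], [173.3, 94.6], 89.0, 25890, np.float64(11.6), np.float64(14.1))
```

View pics/w6.png

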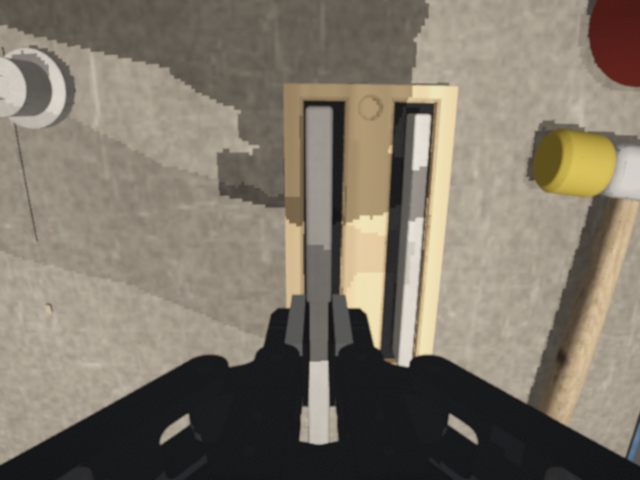

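The parallel is held at (319,260) over the -x slot, and the seated one is at (413,240). I'll lower.

```bash
python3 -m creep '{"jaw":[1,1,1,1,1,1,1,1],"linear":[[-0.05,0.07,0.6],[0,0,0.9],[0,0,0.9],[0,0,0.7],[0,0,0.4],[0,0,0.3],[0,0,0.2],[0,0,0]],"spin":[0,0,0,0,0,0,0,0]}'>/dev/null; python3 -m creep '{"jaw":[1,1,1,1,1,1],"linear":[[0,0,0.1],[0,0,0.1],[0,0,0.1],[0,0,0.1],[0,0,0],[0,0,0]],"spin":[0,0,0,0,0,0]}'; python3 -m creep '{"jaw":[0.85,0.75,0.65,0.55,0.55,0.55],"linear":[[0,0,0],[0,0,0],[0,0,0],[0,0,0],[0,0,0],[0,0,0]],"spin":[0,0,0,0,0,0]}'; python3 -m creep '{"jaw":[0.55,0.55,0.55,0.55,0.55,0.55],"linear":[[0,0,-0.5],[0,0,-1],[0,0,-1],[0,0,-1],[0,0,-0.8],[0,0,0]],"spin":[0,0,0,0,0,0]}'
python3 - <<'E'
from loc import *
s=snap('wrist'); P=cloud(s)
for r in seg(P,.020,.06,(.56,.70,-.29,-.06)): print(r)
go(.454,-.380,.075,-94.1)
E
```

```text
time: 38.63
eef_pos: [0.6006, -0.1714, -0.0161]
ee_rot: [-0.0, 0.711, 0.703, -0.0]
force: [-0.3, -0.8, -1.7]
width: 0.0063
grasp_force: 60.9
time: 39.13
eef_pos: [0.6009, -0.1715, -0.0158]
ee_rot: [0.0, 0.711, 0.703, 0.0]
force: [0.7, 0.1, 0.6]
width: 0.0387
grasp_force: 0.0
time: 39.63
eef_pos: [0.604, -0.1727, 0.0759]
ee_rot: [0.004, 0.711, 0.703, 0.002]
force: [-0.2, -0.2, 0.2]
width: 0.0381
grasp_force: 0.0
([600.3, -170.0], [149.2, 8.4], 89.5, 3813, np.float64(27.7), np.float64(29.1))
([651.3, -153.9], [114.5, 9.2], 89.5, 3392, np.float64(27.7), np.float64(29.1))
TCP [ 0.603  -0.1723  0.0736] yaw -0.6 q [-0.39, 0.31, 0.16, 1.41, 0.0, 1.2] | spin -17.3 (alt 18.7 ) tx 6.69 ty -10.89 tz -0.07
```

Both parallels stand in their slots. Last is the drilled block.

```bash
python3 -m creep '{"jaw":[0.4,0.3,0,0,0,0,0,0],"linear":[[-0.6,-0.4,0],[-1,-0.7,0],[-1,-0.7,0],[-1,-0.7,0],[-1,-0.7,0],[-1,-0.7,0],[-1,-0.7,0],[-1,-0.7,0]],"spin":[0,0,0,0,0,0,0,0]}'>/dev/null;python3 -m creep '{"jaw":[0,0,0,0,0,0,0,0],"linear":[[-1,-0.7,0],[-1,-0.7,0],[-0.8,-0.6,0],[0,0,0],[0,0,0],[0,0,0],[0,0,0],[0,0,0]],"spin":[0,0,0,0,-1,-1,-1,-1]}'>/dev/null;python3 -m creep '{"jaw":[0,0,0,0,0,0,0,0],"linear":[[0,0,0],[0,0,0],[0,0,0],[0,0,0],[0,0,0],[0,0,0],[0,0,0],[0,0,0]],"spin":[-1,-1,-1,-1,-1,-1,-1,-1]}'>/dev/null;python3 -m creep '{"jaw":[0,0,0,0,0,0,0,0],"linear":[[0,0,0],[0,0,0],[0,0,0],[0,0,0],[0,0,0],[0,0,0],[0,0,0],[0,0,0]],"spin":[-1,-1,-1,-1,-1,-0.3,0,0]}'
python3 - <<'E'
from loc import *
s=snap('wrist'); P=cloud(s)
for r in seg(P,.006,.05,(.36,.56,-.47,-.29)): print(r)
go(.454,-.380,-.033,85.9)
E
```

```text
time: 42.35
eef_pos: [0.4517, -0.3771, 0.0686]
ee_rot: [-0.001, 0.036, 0.999, 0.001]
force: [0.5, -0.2, 1.3]
width: 0.0856
grasp_force: 0.0
([453.9, -380.2], [75.6, 50.1], -3.9, 11505, np.float64(24.8), np.float64(26.1))
([549.2, -342.0], [25.6, 10.6], -53.2, 57, np.float64(6.2), np.float64(7.3))
TCP [ 0.4519 -0.3772  0.0689] yaw 85.9 q [-0.81, 0.22, 0.04, 1.39, 0.0, -0.74] | spin -0.01 (alt 35.99 ) tx -0.11 ty -0.13 tz 5.09
```

```bash
python3 -m creep '{"jaw":[0,0,0,0,0,0,0,0],"linear":[[-0.11,-0.14,0.6],[0,0,1],[0,0,1],[0,0,1],[0,0,0.8],[0,0,0.4],[0,0,0.2],[0,0,0]],"spin":[0,0,0,0,0,0,0,0]}' 80; python3 -m creep '{"jaw":[1,1,1,1,1,1,1,1],"linear":[[0,0,0],[0,0,0],[0,0,0],[0,0,0],[0,0,0],[0,0,0],[0,0,0],[0,0,0]],"spin":[0,0,0,0,0,0,0,0]}';python3 -m creep '{"jaw":[1,1,1,1,1,1,1,1],"linear":[[0,0,-0.4],[0,0,-1],[0,0,-1],[0,0,-1],[0,0,-1],[0,0,-0.6],[0,0,0],[0,0,0]],"spin":[0,0,0,0,0,0,-0.35,-0.35]}'
python3 - <<'E'
from loc import *
go(.6255,-.1708,.06,89.4)
E
```

```text
time: 43.07
eef_pos: [0.4538, -0.3801, -0.0315]
ee_rot: [-0.001, 0.036, 0.999, 0.001]
force: [-0.3, 0.2, 0.0]
width: 0.0858
grasp_force: 0.0
time: 43.73
eef_pos: [0.4558, -0.3819, -0.0279]
ee_rot: [0.001, 0.036, 0.999, -0.001]
force: [0.3, 0.3, 5.7]
width: 0.0482
grasp_force: 88.2
time: 44.4
eef_pos: [0.4544, -0.3808, 0.07]
ee_rot: [-0.0, 0.005, 1.0, 0.0]
force: [-0.3, -0.3, -6.0]
width: 0.0481
grasp_force: 87.0
TCP [ 0.4544 -0.3808  0.07  ] yaw 89.5 q [-0.81, 0.23, 0.05, 1.39, -0.0, -0.8] | spin 0.02 (alt -35.98 ) tx -8.44 ty 10.59 tz 0.5
```

```bash
python3 -m creep '{"jaw":[1,1,1,1,1,1,1,1],"linear":[[-0.4,0.5,0],[-0.8,1,0],[-0.8,1,0],[-0.8,1,0],[-0.8,1,0],[-0.8,1,0],[-0.8,1,0],[-0.8,1,0]],"spin":[0,0,0,0,0,0,0,0]}'>/dev/null;python3 -m creep '{"jaw":[1,1,1,1,1,1,1,1],"linear":[[-0.8,1,0],[-0.8,1,0],[-0.8,0.8,0],[-0.04,0.29,0],[0,0,0],[0,0,0],[0,0,0],[0,0,0]],"spin":[0,0,0,0,0,0,0,0]}'
python3 - <<'E'
from loc import *
go(.6255,-.1708,.001,89.4)
s=snap('wrist','w7.png')
E
```

```text
time: 45.73
eef_pos: [0.6246, -0.1717, 0.0695]
ee_rot: [-0.001, 0.006, 1.0, -0.0]
force: [0.1, 0.6, -6.1]
width: 0.0478
grasp_force: 86.9
TCP [ 0.6246 -0.1717  0.0695] yaw 89.3 q [-0.37, 0.38, 0.23, 1.42, -0.0, -0.36] | spin -0.02 (alt 35.98 ) tx -0.04 ty 0.04 tz 3.43
```

View pics/w7.png

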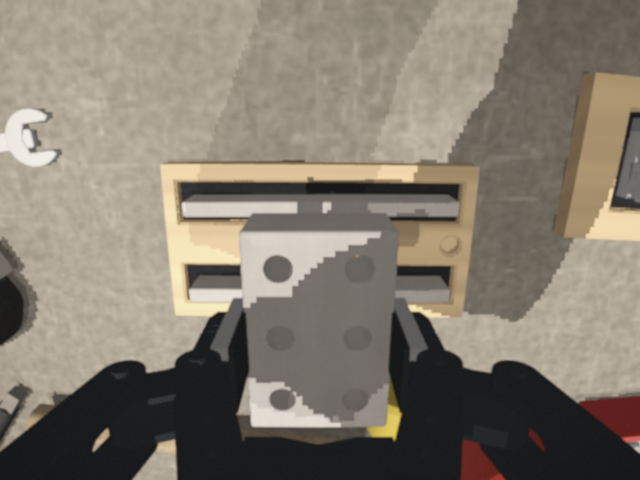

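The block is held at (320,330), squarely across both parallels (rows 208 and 288) in mid-board. I'll lower.

```bash
python3 -m creep '{"jaw":[1,1,1,1,1,1,1,1],"linear":[[0,0,0.6],[0,0,0.8],[0,0,0.7],[0,0,0.5],[0,0,0.3],[0,0,0.2],[0,0,0.1],[0,0,0]],"spin":[0,0,0,0,0,0,0,0]}'; python3 -m creep '{"jaw":[1,1,1,1,1,1],"linear":[[0,0,0.1],[0,0,0.1],[0,0,0],[0,0,0],[0,0,0],[0,0,0]],"spin":[0,0,0,0,0,0]}'
```

```text
time: 46.45
eef_pos: [0.6256, -0.1709, 0.0059]
ee_rot: [0.0, 0.005, 1.0, -0.0]
force: [-0.6, -0.9, -6.1]
width: 0.0477
grasp_force: 86.8
time: 46.95
eef_pos: [0.6258, -0.1709, 0.0023]
ee_rot: [0.0, 0.005, 1.0, -0.0]
force: [-0.4, 1.2, -6.7]
width: 0.0479
grasp_force: 86.8
```

```bash
python3 -m creep '{"jaw":[1,1,1,1,1],"linear":[[0,0,0.1],[0,0,0.08],[0,0,0],[0,0,0],[0,0,0]],"spin":[0,0,0,0,0]}'
```

```text
time: 47.37
eef_pos: [0.6262, -0.171, 0.0001]
ee_rot: [0.001, 0.005, 1.0, -0.0]
force: [-3.6, 1.8, 4.1]
width: 0.0479
grasp_force: 87.9
```

Contact (+4 N). Release, retract and check.

```bash
python3 -m creep '{"jaw":[0.35,0.3,0.25,0.2,0.2,0.2],"linear":[[0,0,0],[0,0,0],[0,0,0],[0,0,0],[0,0,0],[0,0,0]],"spin":[0,0,0,0,0,0]}'; python3 -m creep '{"jaw":[0.2,0.2,0.2,0.2,0.2,0.2,0.2,0.2],"linear":[[0,0,-0.5],[0,0,-1],[0,0,-1],[0,0,-1],[0,0,-1],[0,0,-1],[0,0,0],[0,0,0]],"spin":[0,0,0,0,0,0,0,0]}';python3 -m creep '{"jaw":[0.2,0.2,0.2,0.2],"linear":[[0,0,0],[0,0,0],[0,0,0],[0,0,0]],"spin":[0,0,0,0]}'>/dev/null
python3 - <<'E'
from loc import *
s=snap('wrist','w8.png'); P=cloud(s)
for r in seg(P,.045,.07,(.55,.70,-.29,-.06)): print('block',r)
for r in seg(P,.020,.035,(.55,.70,-.29,-.06)): print('par',r)
s=snap('side','side9.png'); P=cloud(s)
for r in seg(P,.034,.06,(.50,.67,-.04,.18)): print('bar',r)
for r in seg(P,.006,.05,(.38,.47,-.12,.17)): print('bush/collar',r)
E
```

```text
time: 47.87
eef_pos: [0.6257, -0.1709, -0.0017]
ee_rot: [0.0, 0.005, 1.0, -0.0]
force: [-0.2, -0.9, 0.6]
width: 0.0683
grasp_force: 0.0
time: 48.53
eef_pos: [0.6271, -0.1714, 0.1112]
ee_rot: [0.002, 0.005, 1.0, -0.001]
force: [-0.2, -0.1, -0.3]
width: 0.0683
grasp_force: 0.0
block ([624.3, -170.6], [75.0, 50.3], -0.5, 9942, np.float64(52.9), np.float64(54.2))
par ([587.1, -170.1], [48.6, 0.5], 89.3, 148, np.float64(31.2), np.float64(34.9))
par ([599.6, -221.2], [46.8, 8.8], 89.3, 1148, np.float64(27.6), np.float64(29.1))
par ([600.7, -118.8], [47.9, 8.8], 89.5, 1165, np.float64(27.7), np.float64(29.2))
par ([650.2, -222.2], [47.6, 8.9], 89.9, 1102, np.float64(27.6), np.float64(29.1))
par ([651.8, -119.7], [46.9, 9.2], 89.1, 1062, np.float64(27.7), np.float64(29.2))
bar ([579.8, 69.7], [121.6, 48.8], 88.3, 989, np.float64(44.3), np.float64(51.9))
bush/collar ([412.7, 138.1], [33.3, 29.8], -74.1, 270, np.float64(15.9), np.float64(19.5))
bush/collar ([438.1, -73.5], [43.2, 38.9], 1.3, 352, np.float64(20.7), np.float64(34.9))
```

View pics/side9.png

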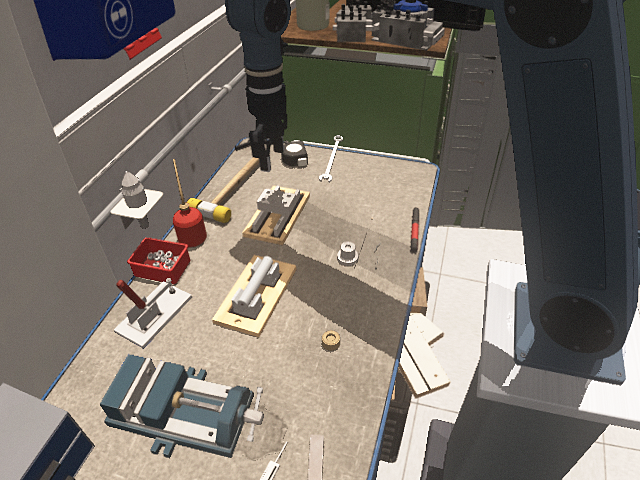

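The side view shows the round kit complete at (255,287), the block on both parallels at (277,200), and the bush (347,252) and collar (330,340) unmoved. The robot is clear, so I'm handing in.

```bash
python3 -c "
from workcell import manip
print(manip.sign_off())"
```

```text
the job is handed in; nothing more can be done
None
```

Both kits are made up and the job is handed in at about 49 s of 122 s; the last camera check had every part inside its limits and the bush and collar unmoved, but sign-off returned no verdict.

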